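# Put returned medicine bottles back in their picking bins

## Task

Put the four returned containers standing loose on the counter (two amber bottles, a dropper bottle and a tablet tub) back into stock: stand each one upright on the floor of the blue bin that already holds its own kind, in the free space in front of the stock there. Set each down gently without dropping it or knocking it over, and leave the two cartons where they are.

Things in the scene. Friction and masses are not known exactly. Their poses are not given: they have to be found in the camera images.
- large: Large amber glass syrup bottle with a white paper label round it and a white cap, 140 mm tall, about 0.33 kg. Body 58 mm across up to 108 mm, then a shoulder and a cap 29 mm across from 120 to 140 mm. Origin: centre of its underside; z up along its axis. Standing upright on the counter; round, so its yaw means nothing.
- small: Small amber glass syrup bottle with a white paper label and a white cap, 90 mm tall, about 0.11 kg. Body 40 mm across up to 60 mm, then a shoulder and a cap 25 mm across from 70 to 90 mm. Origin: centre of its underside; z up along its axis. Standing upright on the counter; round, so its yaw means nothing.
- drop: Slim white plastic dropper bottle, the smallest, 72 mm tall, about 0.03 kg. Body 28 mm across up to 42 mm, then a tapering cap about 14 mm across from 48 to 72 mm. Origin: centre of its underside; z up along its axis. Standing upright on the counter; round, so its yaw means nothing.
- tub: Squat white plastic tablet tub with a wide white screw cap, 85 mm tall, about 0.09 kg. Body 56 mm across up to 60 mm, cap 52 mm across from 64 to 85 mm. Origin: centre of its underside; z up along its axis. Standing upright on the counter; round, so its yaw means nothing.
- bin_large: Blue open-front bin, its back packed with two large amber syrup bottles. Fixed; inside 144 (x) by 124 (y) mm, walls 3. Origin: centre of underside (on a 15 mm board); inner floor at z = 4. +x: to the back wall; -x: front lip, 35 mm high. Back and sides 75 mm, sides slope to the lip over the front 45. Stock fixed, front at x = 13 mm, tops at z = 144: free floor x = -72 to 13, y -62 to 62.
- bin_small: Blue open-front bin, its back packed with six small amber syrup bottles (2 rows). Fixed; inside 144 (x) by 124 (y) mm, walls 3. Origin: centre of underside (on a 15 mm board); inner floor at z = 4. +x: to the back wall; -x: front lip, 35 mm high. Back and sides 75 mm, sides slope to the lip over the front 45. Stock fixed, front at x = -10 mm, tops at z = 94: free floor x = -72 to -10, y -62 to 62.
- bin_drop: Blue open-front bin, its back packed with 12 slim white dropper bottles (3 rows). Fixed; inside 144 (x) by 124 (y) mm, walls 3. Origin: centre of underside (on a 15 mm board); inner floor at z = 4. +x: to the back wall; -x: front lip, 35 mm high. Back and sides 75 mm, sides slope to the lip over the front 45. Stock fixed, front at x = -14 mm, tops at z = 76: free floor x = -72 to -14, y -62 to 62.
- bin_tub: Blue open-front bin, its back packed with two squat white tablet tubs. Fixed; inside 144 (x) by 124 (y) mm, walls 3. Origin: centre of underside (on a 15 mm board); inner floor at z = 4. +x: to the back wall; -x: front lip, 35 mm high. Back and sides 75 mm, sides slope to the lip over the front 45. Stock fixed, front at x = 15 mm, tops at z = 89: free floor x = -72 to 15, y -62 to 62.
- carton_tall: Bystander: white medicine carton, standing, 40 (x) by 60 (y) by 98 mm tall, light. It stands among the bottles, never nearer than about 95 mm centre to centre. Origin: centre of its underside.
- carton_flat: Bystander: white medicine carton, lying flat, 110 (x) by 55 (y) by 26 mm tall, light. It lies among the bottles, never nearer than about 95 mm centre to centre. Origin: centre of its underside.
There are look-alikes about, which are no part of the job. Leave any purple look-alike of the tub alone. What is shaped like the large but green is not meant.

How it is judged (in metres and radians):
At the end, for the whole second after the job is handed in: Each returned container stands in the bin of its own kind: centre inside the walls, foot on the floor (under 10 mm above the bin's underside), upright within 0.12 rad, released, at rest; both cartons within 30 mm of their start and not tipped (0.15 rad) (x of large in the frame of bin_large between -0.072 and 0.072 m and y of large in the frame of bin_large between -0.062 and 0.062 m and z of large in the frame of bin_large below 0.01 m and angle between each of large, small, drop, tub's own z axis and vertical below 0.12 rad and linear speed of each of large, small, drop, tub below 0.02 m/s and angular speed of each of large, small, drop, tub below 0.3 rad/s and contact force between the fingers and large below 0.1 N and x of small in the frame of bin_small between -0.072 and 0.072 m and y of small in the frame of bin_small between -0.062 and 0.062 m and z of small in the frame of bin_small below 0.01 m and contact force between the fingers and small below 0.1 N and x of drop in the frame of bin_drop between -0.072 and 0.072 m and y of drop in the frame of bin_drop between -0.062 and 0.062 m and z of drop in the frame of bin_drop below 0.01 m and contact force between the fingers and drop below 0.1 N and x of tub in the frame of bin_tub between -0.072 and 0.072 m and y of tub in the frame of bin_tub between -0.062 and 0.062 m and z of tub in the frame of bin_tub below 0.01 m and contact force between the fingers and tub below 0.1 N and distance of each of carton_tall, carton_flat from where it was at the start of the episode below 0.03 m and angle between each of carton_tall, carton_flat's own z axis and vertical below 0.15 rad); the robot touches nothing.
It fails at once if a returned container is dropped from more than about 2 cm, thrown or knocked over (faster than 0.6 m/s with no finger on it) ((linear speed of large above 0.6 m/s and contact force between the fingers and large below 0.05 N) or (linear speed of small above 0.6 m/s and contact force between the fingers and small below 0.05 N) or (linear speed of drop above 0.6 m/s and contact force between the fingers and drop below 0.05 N) or (linear speed of tub above 0.6 m/s and contact force between the fingers and tub below 0.05 N)).
It fails at once if a carton is shifted by more than 30 mm (distance of any of carton_tall, carton_flat from where it was at the start of the episode above 0.03 m).
It also fails if it takes over 102 s, if anything falls off the work surface, if the arm or the gripper's body presses on something with over 40 N, if the wrist force passes 120 N, or if a joint passes its speed limit or range.

## Robot

A 7-joint arm with a two-finger parallel gripper is mounted at the origin on the work surface. World frame = base frame: x ahead of the robot, y to its left, z up, the work surface at z = 0. Lengths are in mm, angles in degrees, forces in N, time in s.
With the tool pointing down it reaches from about 350 to 775 mm from the base axis. Payload 3.1 kg.
Tool frame: the origin (TCP) lies on the centre line of the jaws, within the pads' length; the fingertips stand 17 mm ahead of it and the grasp point (between the pads) lies 2 mm behind it; x points along the fingers, y is the direction in which the jaws open and shut, and the axes are right-handed (so a half turn about x gives the same grasp; the last joint's range is limited). The gripper opens to 85 mm and grips with 20 to 120 N. Pads are 22 mm wide; open, the fingers measure 114 mm over their backs; the gripper's body (76 mm by 85 mm) begins 54 mm behind the grasp point. The pads swing forward as they close: fully open they stand 13 mm farther back than shut.
Start: joints at [-69.311, 17.813, 0.802, 86.603, -0.252, 75.585, -1.558], TCP at [215.572, 506.009, 248.304] pointing down, gripper open.
Joint ranges: [-154.91, 154.91], [-16.99, 109.72], [-72.82, 74.43], [7.12, 147.25], [-82.49, 262.49], [11.32, 116.49], [-174.64, 174.64]. Speed limits (degrees/s): [159.86, 159.86, 180, 180, 180, 180, 180].

## Interface

Orientations are given as a 3x3 rotation matrix whose columns are the frame's x, y, z axes.
In Python, from bench import arm gives the robot as it stands. The module is installed in compiled form; this text tells all that it offers. Calls block until the motion is done:
- arm.reach(position, orientation): joint-space move of the TCP to a pose.
- arm.line_to(position, vel=150, attitude=None, until_force=None): straight line of the TCP; attitude=None keeps the orientation; vel is the mean speed in mm/s. With until_force (N) it stops when the force on the tool has changed by that much, and returns True; else False.
- arm.move_joints(angles): joint-space move.
- arm.grip(opening): finger opening in mm; the grip force is fixed at half the most; returns when the fingers have stopped.
- arm.pause(seconds).
- arm.ik(position, orientation): joint angles nearest the present ones, or None.
- arm.get_obs(): the state.
- arm.get_image(name): name is "side" or "top"; returns a dict with "color" (480x640x3 uint8, red, green, blue), "K" (3x3 intrinsics, pixels), "k1" (the pictures are not rectified: a ray, as slopes to the right and down, at radius r is drawn at 1 + k1 r^2 times it, then the intrinsics apply), "rvec" (rotation vector, rad) and "tvec" (3), from world to camera coordinates, as OpenCV has them. Camera axes: x right, y down, z forward; pixel columns grow to the right and rows downward; lengths in mm; the calibration is good to about 2 mm. A picture is of the moment at which its call begins. There is no depth.
A pose or a line that the arm cannot do raises arm.Unreachable and nothing moves.
- arm.close_job(): hands the job in, once; it reports no verdict.
The state is a dict: "clock": time; "joint_pos": joint angles; "qvel": joint speeds; "tau": joint torques, N m; "eef_pos": TCP position; "orientation": TCP orientation; "force": force on the tool from outside, world axes, zero at the start; "wrist_torque": the same for the moment, N m; "finger_gap": finger opening in mm.
Only numpy, scipy, OpenCV 4.12 (cv2) and the standard library are available. Lean on these libraries where they do the work, as an engineer would, in place of code of your own. Each camera call takes 0.05 s, during which the arm holds its last target. There are 200 camera calls.

## Working session

There is one attempt and no reset: what is moved stays moved. The work goes in short steps, each a Python script; the robot and the scene stay as the last script left them, time stands still between calls to the robot, and variables do not carry over. Pictures are saved under pics/ and viewed, about 12 in all and at most 16, crops included, and the job is handed in when it is done.

```bash
mkdir -p pics; python3 - <<'E'
from bench import arm
import cv2,pickle
d={}
for n in("side","top"):
    im=arm.get_image(n); d[n]=im
    cv2.imwrite(f"pics/{n}0.png",im["color"][:,:,::-1])
    print(n,im["K"],im["k1"],im["rvec"],im["tvec"])
    R=cv2.Rodrigues(im["rvec"])[0]; print("cam pos",-R.T@im["tvec"])
pickle.dump(d,open("im0.pkl","wb"))
print(arm.get_obs())
E
```

```text
side [[611.22894727   0.         314.2695195 ]
 [  0.         611.22894727 242.08829906]
 [  0.           0.           1.        ]] -0.06392717606717903 [ 2.14887528 -0.0882972   0.04308315] [-509.60473893   13.73221759 1272.12455128]
cam pos [  425.52542974 -1094.52466663   706.4915431 ]
top [[605.01667353   0.         316.44118365]
 [  0.         605.01667353 228.71669765]
 [  0.           0.           1.        ]] -0.09739200643602375 [ 2.15930978 -2.17880318  0.10120157] [ -46.81464642  504.51287799 1161.85338937]
cam pos [ 388.18812177  -56.24299589 1205.31110552]
{'clock': 0.1, 'joint_pos': array([-69.31111538,  17.85641344,   0.80184493,  86.68305061,
        -0.25359413,  75.58375246,  -1.56031876]), 'qvel': array([ 0.08890835, -0.0887821 , -0.04383377, -0.19612777,  0.04384148,
       -0.17378132,  0.0335048 ]), 'tau': array([ 6.18347240e-04, -3.80853403e+01,  1.46663804e-01, -2.31240588e+01,
        1.24038372e-02,  8.08869197e-03, -1.30903697e-05]), 'eef_pos': array([215.32951519, 505.42651567, 247.32232036]), 'orientation': array([[-7.71035102e-04,  3.91952315e-01,  9.19985211e-01],
       [-1.97436079e-03,  9.19983095e-01, -3.91953068e-01],
       [-9.99997754e-01, -2.11859230e-03,  6.45160223e-05]]), 'force': array([0.50703898, 0.36151158, 1.02224286]), 'wrist_torque': array([0.01983284, 0.00127401, 0.0288767 ]), 'finger_gap': 85.77317092250962}
```

View pics/side0.png

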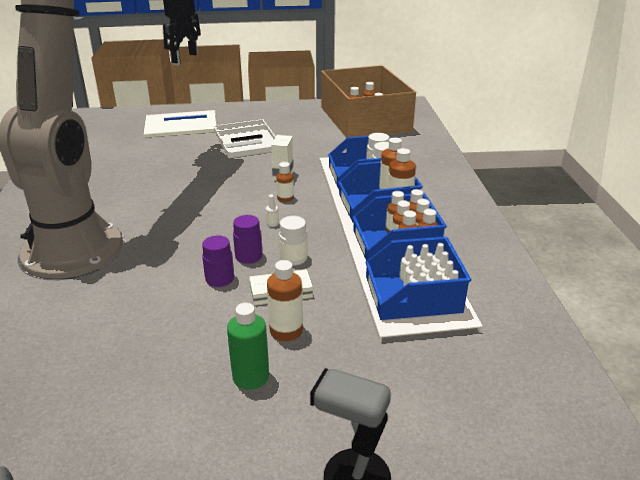

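View pics/top0.png

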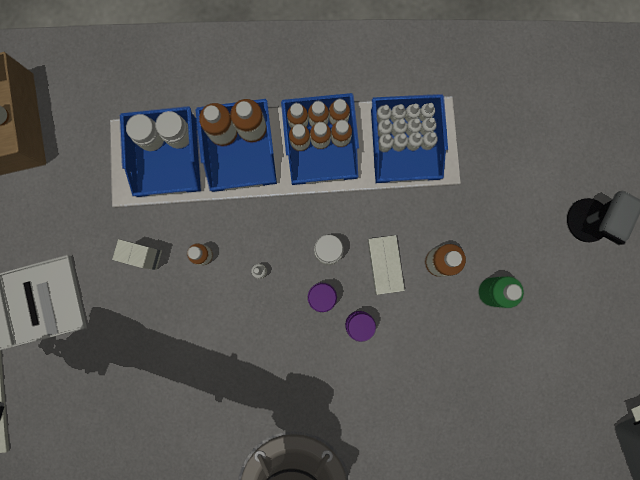

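The top view shows the bins from left to right as tub, large, small and drop. The loose items are small at about (197,253), drop (259,270), tub (329,248) and large (450,260). The cartons are at (136,254) and (387,265). The green bottle and purple tubs are decoys. I'll zoom in for accurate pixels.

```bash
cat > h.py <<'E'
import numpy as np,cv2,pickle
def ray(im,px):
    p=(np.asarray(px,float)-im["K"][:2,2])/im["K"][0,0]; s=p.copy()
    for _ in range(20): s=p/(1+im["k1"]*(s@s))
    R=cv2.Rodrigues(im["rvec"])[0]
    return -R.T@im["tvec"], R.T@np.r_[s,1]
def atz(im,px,z):
    c,d=ray(im,px); return (c+d*(z-c[2])/d[2])[:2]
def proj(im,P):
    P=np.atleast_2d(P).astype(float)
    R=cv2.Rodrigues(im["rvec"])[0]; q=P@R.T+im["tvec"]; s=q[:,:2]/q[:,2:]
    return s*(1+im["k1"]*(s**2).sum(1,keepdims=True))*im["K"][0,0]+im["K"][:2,2]
E
python3 - <<'E'
import pickle,cv2
d=pickle.load(open("im0.pkl","rb"));c=d["top"]["color"][:,:,::-1]
a=cv2.resize(c[90:200,110:310],None,fx=4,fy=4,interpolation=cv2.INTER_CUBIC)
b=cv2.resize(c[90:190,270:470],None,fx=4,fy=4,interpolation=cv2.INTER_CUBIC)
o=cv2.resize(c[230:310,105:305],None,fx=4,fy=4,interpolation=cv2.INTER_CUBIC)
p=cv2.resize(c[225:305,300:500],None,fx=4,fy=4,interpolation=cv2.INTER_CUBIC)
import numpy as np
def ticks(m,x0,y0):
    m=m.copy()
    for x in range(x0,x0+200,20): cv2.putText(m,str(x),((x-x0)*4,8),0,.3,(0,255,255),1);cv2.line(m,((x-x0)*4,0),((x-x0)*4,4),(0,255,255))
    for y in range(y0,y0+m.shape[0]//4,10): cv2.putText(m,str(y),(4,(y-y0)*4+3),0,.3,(0,255,255),1);cv2.line(m,(0,(y-y0)*4),(4,(y-y0)*4),(0,255,255))
    return m
cv2.imwrite("pics/c1.png",np.clip(ticks(a,110,90)*1.0,0,255))
cv2.imwrite("pics/c2.png",ticks(b,270,90))
cv2.imwrite("pics/c3.png",np.vstack([ticks(o,105,230)[:280],ticks(p,300,225)[:320]]))
E
```

```text
[ WARN:0@0.063] global loadsave.cpp:1063 imwrite_ Unsupported depth image for selected encoder is fallbacked to CV_8U.
```

View pics/c1.png

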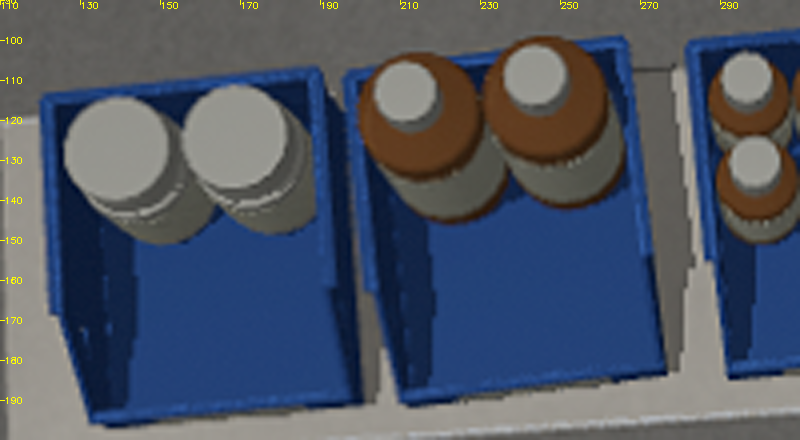

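View pics/c2.png

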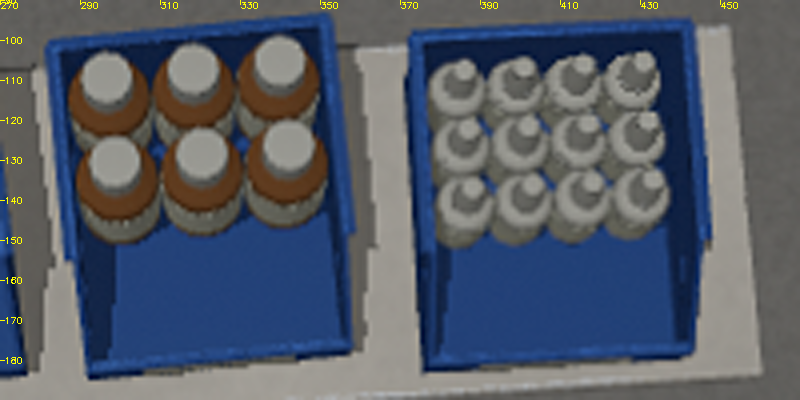

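View pics/c3.png

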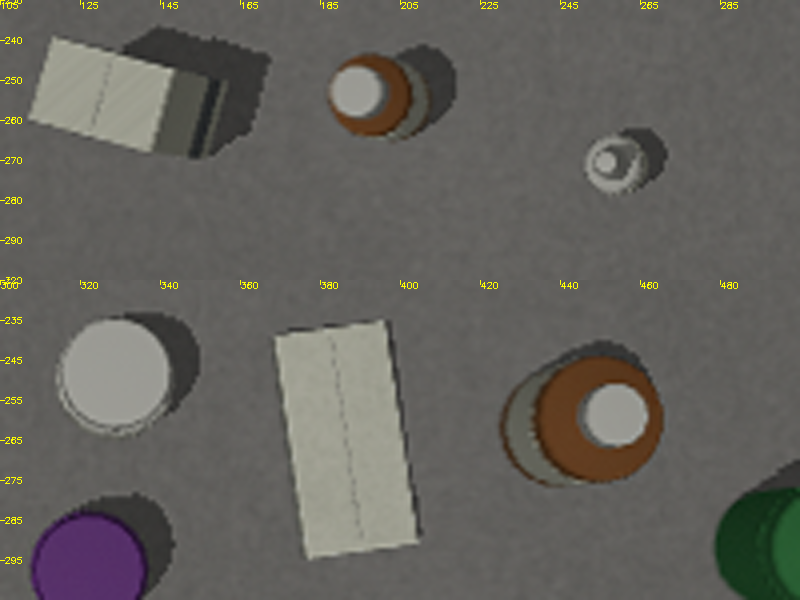

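```bash
cat > meas.py <<'E'
from h import *
from scipy.optimize import least_squares
d=pickle.load(open("im0.pkl","rb"));T,S=d["top"],d["side"]
f=lambda c,x0,y0:np.array([c[0]/4-.375+x0,c[1]/4-.375+y0])
bins=dict(tub=[(43,97),(320,70),(92,420),(362,402),110],large=[(346,77),(627,40),(402,402),(665,373),110],
 small=[(48,45),(328,17),(90,377),(351,350),270],drop=[(409,33),(693,22),(424,369),(692,354),270])
L=np.array([[75,65,75],[75,-65,75],[-75,65,35],[-75,-65,35]],float)
def world(q,L):
    c,s=np.cos(q[2]),np.sin(q[2]); return np.c_[q[0]+c*L[:,0]-s*L[:,1],q[1]+s*L[:,0]+c*L[:,1],L[:,2]+15]
B={}
for n,v in bins.items():
    px=np.array([f(p,v[4],90) for p in v[:4]])
    r=least_squares(lambda q:(proj(T,world(q,L))-px).ravel(),[600,0,0]); B[n]=r.x
    print(n,r.x[:2].round(1),np.degrees(r.x[2]).round(2),"res",r.fun.round(1),"side FL,FR,BL:",proj(S,world(r.x,L))[[2,3,0]].round(0).tolist())
O={}
for n,c,y0,x0,z in[("small",(357,91),230,105,90),("drop",(606,161),230,105,72),("tub",(117,91),225,300,85),("large",(615,134),225,300,140),("ctall",(102,95),230,105,98),("cflat",(347,159),225,300,26)]:
    O[n]=atz(T,f(c,x0,y0),z); print(n,O[n].round(1),np.hypot(*O[n]).round(0),"side top/foot",proj(S,np.array([[*O[n],z],[*O[n],0]])).round(1).tolist())
pickle.dump((B,O),open("BO.pkl","wb"))
E
python3 meas.py; python3 - <<'E'
import pickle,cv2
c=pickle.load(open("im0.pkl","rb"))["side"]["color"][:,:,::-1]
cv2.imwrite("pics/s1.png",cv2.resize(c[130:345,230:490],None,fx=2.75,fy=2.75,interpolation=cv2.INTER_CUBIC))
E
```

```text
tub [651.5 247.7] 4.91 res [ 1.8  0.9 -0.6  0.6  0.3  0.3 -1.5 -1.7] side FL,FR,BL: [[328.0, 154.0], [338.0, 177.0], [387.0, 135.0]]
large [661.2  99.4] 6.63 res [ 1.6  0.5 -1.   1.1 -0.6 -0.2  0.1 -1.4] side FL,FR,BL: [[338.0, 182.0], [352.0, 209.0], [401.0, 160.0]]
small [671.9 -61.3] 5.33 res [ 1.1  1.  -0.9  1.1 -0.9 -1.   0.7 -1.1] side FL,FR,BL: [[352.0, 216.0], [368.0, 251.0], [423.0, 194.0]]
drop [ 672.  -229.6] 2.08 res [ 1.5  1.1 -1.7  1.2  0.3 -1.6 -0.1 -0.7] side FL,FR,BL: [[366.0, 261.0], [380.0, 305.0], [446.0, 238.0]]
small [455.7 176.1] 489.0 side top/foot [[283.8, 164.0], [284.9, 198.4]]
drop [423.   62.1] 428.0 side top/foot [[270.9, 195.5], [272.2, 224.0]]
tub [463.2 -74.4] 469.0 side top/foot [[292.6, 222.4], [293.6, 258.2]]
large [ 438.3 -293.5] 527.0 side top/foot [[283.3, 264.7], [285.8, 330.8]]
ctall [454.2 293.8] 541.0 side top/foot [[281.3, 140.0], [282.5, 175.8]]
cflat [ 432.8 -187.1] 472.0 side top/foot [[280.1, 282.0], [280.6, 293.1]]
```

View pics/s1.png

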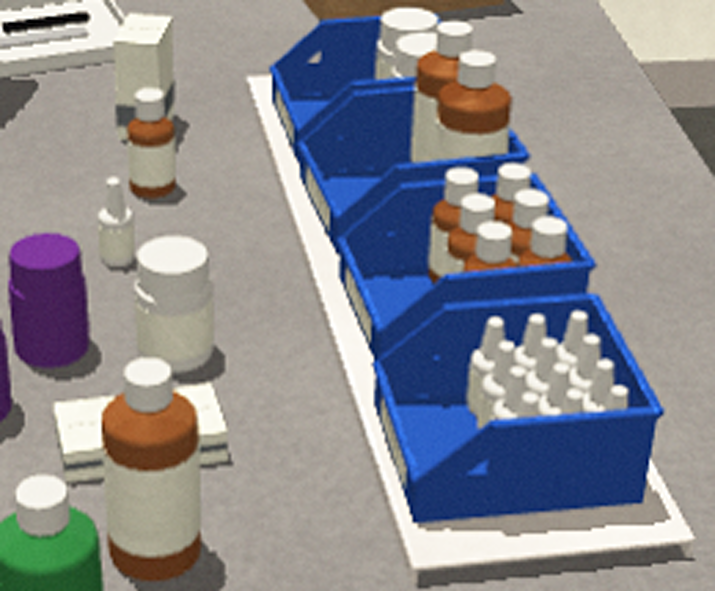

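The side-view caps agree with my projections to within about 1 px, so the positions are sound. I'll start with the dropper bottle.

```bash
cat > job.py <<'E'
import sys
from h import *
from bench import arm
B,O=pickle.load(open("BO.pkl","rb"))
P=dict(drop=(28,-43,29,250),small=(40,-42,47,250),tub=(56,-29,46,250),large=(58,-30,95,260)) # dia, bin x, TCP height, travel z
def rot(a): c,s=np.cos(a),np.sin(a); return np.array([[0,-s,c],[0,c,s],[-1,0,0]])
def run(n):
    dia,bx,h,zt=P[n]; b=B[n]; R=rot(b[2]); x,y=O[n]
    t=b[:2]+bx*np.array([np.cos(b[2]),np.sin(b[2])])
    arm.grip(min(85,dia+26)); arm.reach([x,y,zt],R)
    arm.line_to([x,y,h],vel=150); arm.grip(max(dia-15,0))
    o=arm.get_obs(); print(n,"grip gap",o["finger_gap"].round(1),o["eef_pos"].round(1))
    if abs(o["finger_gap"]-dia)>5: print("BAD GRIP"); return
    z0=o["eef_pos"][2]
    arm.line_to([x,y,zt],vel=120); print("held",arm.get_obs()["finger_gap"].round(1),arm.get_obs()["force"].round(1))
    arm.line_to([*t,zt],vel=150,attitude=R)
    arm.line_to([*t,h+19+12],vel=120); arm.pause(.3)
    hit=arm.line_to([*t,h+19-4],vel=15,until_force=3)
    o=arm.get_obs(); print("hit",hit,"foot above bin floor",(o["eef_pos"][2]-z0-19).round(1),o["force"].round(1))
    arm.grip(dia+16); arm.pause(.2); arm.line_to([*t,zt],vel=150)
    print("clock",arm.get_obs()["clock"])
for n in sys.argv[1:]: run(n)
im=arm.get_image("top"); cv2.imwrite("pics/t_%s.png"%n,cv2.resize(im["color"][80:310,90:490,::-1],None,fx=2,fy=2))
im=arm.get_image("side"); cv2.imwrite("pics/s_%s.png"%n,cv2.resize(im["color"][110:350,220:490,::-1],None,fx=2.2,fy=2.2))
E
python3 job.py drop
```

```text
Traceback (most recent call last):
  File "job.py", line 22, in <module>
    for n in sys.argv[1:]: run(n)
                           ~~~^^^
  File "job.py", line 12, in run
    o=arm.get_obs(); print(n,"grip gap",o["finger_gap"].round(1),o["eef_pos"].round(1))
                                        ^^^^^^^^^^^^^^^^^^^^^
AttributeError: 'float' object has no attribute 'round'
```

```bash
sed -i 's/o\["finger_gap"\].round(1)/round(o["finger_gap"],1)/; s/arm.get_obs()\["finger_gap"\].round(1)/round(arm.get_obs()["finger_gap"],1)/; s/    arm.grip(min(85,dia+26)); /&p=arm.get_obs()["eef_pos"]; p[2]<200 and arm.line_to([p[0],p[1],zt]); /' job.py
python3 job.py drop
```

```text
drop grip gap 26.5 [423.6  62.3  29.7]
held 26.6 [-1.2  0.3 -1.3]
hit True foot above bin floor 0.2 [-1.4 -0.1  4.4]
clock 17.8417
```

View pics/s_drop.png

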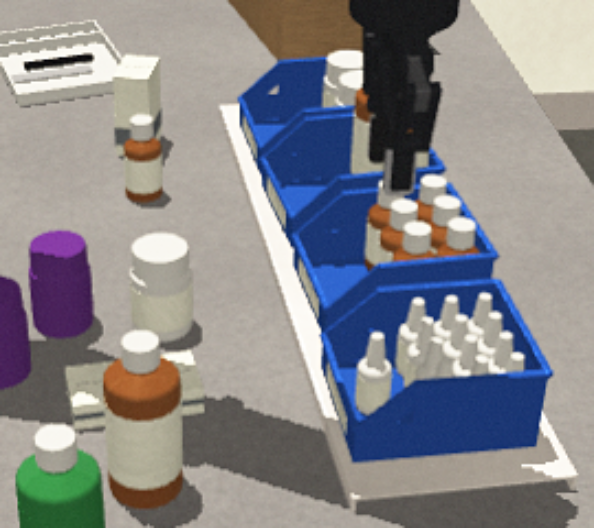

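The dropper bottle stands upright at about (373,375) in the crop, in front of its stock. Next are the small bottle and the tub.

```bash
python3 job.py small tub
```

```text
small grip gap 38.5 [456.5 176.8  48. ]
held 38.3 [ 0.1 -0.2 -1. ]
hit True foot above bin floor 0.1 [-0.6  0.3  5. ]
clock 30.25
tub grip gap 54.6 [464.1 -74.1  47. ]
held 54.3 [-0.7 -0.4 -1.5]
hit True foot above bin floor 0.1 [-0.5 -0.2  4.9]
clock 42.1167
```

View pics/s_tub.png

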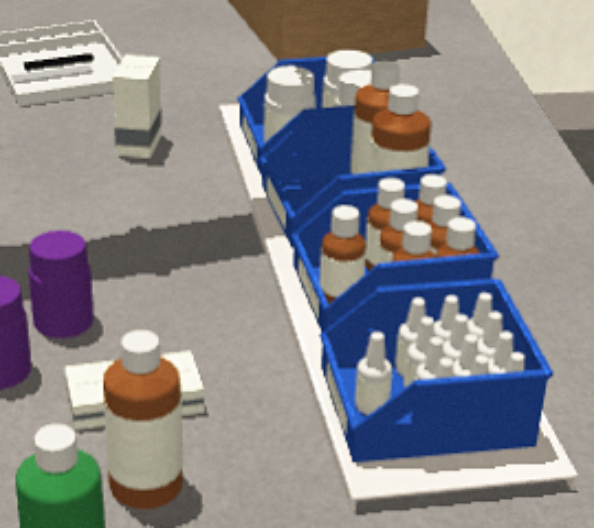

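The small bottle at (343,255) and the tub at (290,105) stand upright in their bins. The large bottle is last.

```bash
python3 job.py large; python3 - <<'E'
from bench import arm
import cv2
arm.reach([400,300,300],arm.get_obs()["orientation"])
im=arm.get_image("top"); cv2.imwrite("pics/tF.png",cv2.resize(im["color"][80:310,90:490,::-1],None,fx=2,fy=2))
im=arm.get_image("side"); cv2.imwrite("pics/sF.png",cv2.resize(im["color"][110:350,220:490,::-1],None,fx=2.2,fy=2.2))
print(arm.get_obs()["clock"])
E
```

```text
large grip gap 57.0 [ 438.9 -293.5   96.2]
held 56.1 [ 0.5  0.7 -2.7]
hit True foot above bin floor 0.1 [-0.1  0.4  6. ]
clock 54.675
56.0583
```

View pics/tF.png

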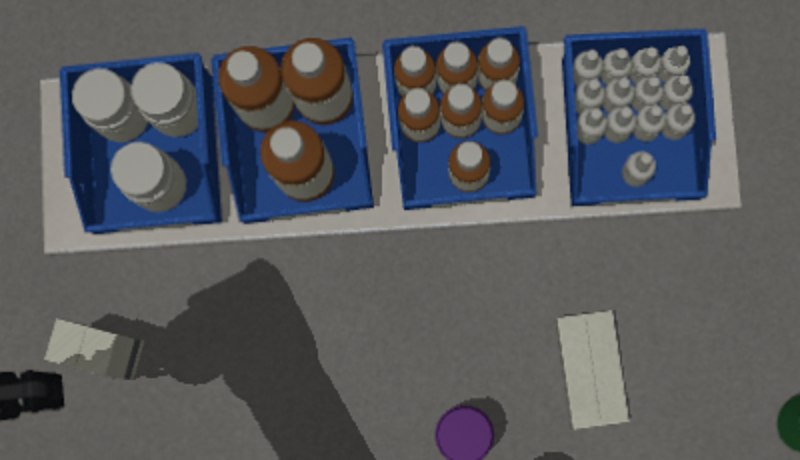

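View pics/sF.png

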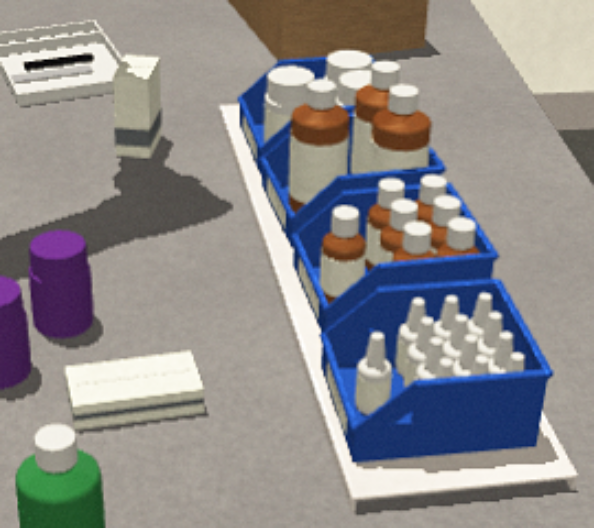

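In the final pictures all four containers stand upright in front of their own stock. In the top crop the tub is at (148,175), large at (295,160), small at (469,165) and drop at (640,168). Both cartons are unmoved and the arm is clear.

```bash
python3 -c "
from bench import arm
print(arm.close_job(),arm.get_obs()['clock'])"
```

```text
the job is handed in; nothing more can be done
the job is handed in; nothing more can be done
```

I put all four containers back in stock and handed the job in at about 56 s on the robot's clock, well under the 102 s limit. Each one was gripped on its body, carried over the front of its own bin and lowered until the force rose. I let go with each foot reading 0.1–0.2 mm above the bin floor.

- **Final check:** the last top and side pictures show all four upright, released and in front of the right stock. Both cartons look unmoved, the decoys were not handled, and the arm was clear. I judged this by eye and did not re-measure the final positions.
- **What disagreed:** the bin outlines fitted the top picture only to within 1–2 pixels. That is a few millimetres, inside the room I left around each container.
- **What went wrong:** my first script stopped on a print error just after it first gripped the dropper bottle. I opened the gripper with the bottle still standing on the counter and picked it up again, with no harm done.

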